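Slide a remedy vial home in the vial reader

TASK

Draw the steel lock bolt all the way out of the groove by its red knob and leave it open. Then slide the amber vial along the V-groove into the white reader until it sits fully home against the stop hidden inside and the orange flag stands upright, pushing slowly and gently because the stop must not be pressed hard, and leave the vial there. Leave the jar, the dropper bottle and the blue carton where they are.

Things in the scene. Friction and masses are not known exactly. Their poses are not given: they have to be found in the camera images.
- cradle: fixed aluminium base plate 320 x 110 x 12 mm with a white 90-degree V-groove along its x axis. Origin: centre of the underside, on the work surface; z up; +x is the way the vial must slide, into the reader. The bolt crosses the groove at x = 25 to 35 mm; the reader covers it from x = 60 to 160 mm.
- groove_mouth (a point): point above the groove's open end, at the cradle's x = -155 mm, y = 0, at the height of a lying vial's axis, 43 mm above the work surface. The groove's apex is 22 mm and its two rims 39 mm above the work surface, the rims 16.6 mm either side of the centre line; a lying vial's top is 58 mm up.
- reader: fixed white hood on the cradle, a blind tunnel 100 long, 80 wide, top 76 mm up, mouth to the cradle's -x (inside 60 wide, roof 68 mm up). Origin: table level, at x = 110 mm of the cradle, same axes. Inside is the hard stop, set differently each time: at home the vial's leading end is 28 to 52 mm past the mouth. Over 25 N on it is too hard; meeting it at over 30 mm/s may exceed that.
- flag (a joint): orange flag 40 x 22 mm in a slot of the reader's roof, moved by a light sprung feeler on the stop: 0 rad lying flat towards the mouth, 1.4 rad upright. It starts to rise when the vial is 8 mm short of the stop, rises in proportion, and is upright when the vial touches the stop. The feeler presses back with under 0.3 N, so a released vial stays.
- bolt (a joint): steel lock bolt, sliding: 0 m fully across the groove (blocks the vial), 0.055 m fully drawn towards the cradle's -y; friction about 2 N, stays where left. The vial can pass from about 0.045 m.
- bolt_knob (a point): top centre of the bolt's upright red knob, a post 14 mm in diameter standing 40 mm clear above the bolt bar; top 92 mm and bar top 52 mm above the work surface. With the bolt closed it stands at the cradle's x = 30 mm, y = -52 mm.
- vial: amber glass vial with white screw cap, 30 mm diameter, 90 mm long, about 110 g, lying in the groove with its axis along it. Origin: on its axis, mid-length; x along the axis from cap to base (the base leads into the reader). Sliding it takes up to about 2 N.
- vial_cap (a point): centre of the flat outer end face of the vial's cap, the end to push on (45 mm behind the vial's origin).
- jar: bystander: amber jar, 52 mm diameter, 80 mm high, origin at centre of underside
- dropper: bystander: small amber dropper bottle, 34 mm diameter, 85 mm high, origin at centre of underside
- carton: bystander: blue carton 70 x 50 x 45 mm, origin at centre of underside
There are look-alikes about, which are no part of the job. Leave any yellow look-alike of the vial alone.

How it is judged:
On the way, in this order (a step that is already met when the one before it is completed fails the run):
1. the lock bolt is drawn out of the groove (value of joint bolt above 0.045 m), for 0.2 s.
2. the vial is slid home against the stop, flag upright (value of joint flag above 1.15 rad), for 0.2 s.
At the end, for the whole second after the job is handed in: The flag stands above 1.15 rad (vial within about 1.5 mm of the hidden stop), the vial lies at rest in the groove (within 4 mm of its centre line, less than 4 mm above its seat, within 0.1 rad of the groove's direction), and the bolt is drawn more than 45 mm (value of joint flag above 1.15 rad and value of joint bolt above 0.045 m and y of vial in the frame of cradle between -0.004 and 0.004 m and z of vial in the frame of cradle below 0.047 m and angle between the x axis of vial and the x axis of cradle, either way round below 0.1 rad and linear speed of vial below 0.01 m/s); the robot touches nothing.
It fails at once if the reader or its stop is pressed with more than 25 N by the vial (contact force between vial and reader above 25 N).
It fails at once if the jar is moved by more than 20 mm (distance of jar from where it was at the start of the episode above 0.02 m).
It fails at once if the dropper bottle is moved by more than 20 mm (distance of dropper from where it was at the start of the episode above 0.02 m).
It fails at once if the carton is moved by more than 20 mm (distance of carton from where it was at the start of the episode above 0.02 m).
It also fails if it takes over 58 s, if anything falls off the work surface, if the arm or the gripper's body presses on something with over 40 N, if the wrist force passes 120 N, or if a joint passes its speed limit or range.

ROBOT

A 6-joint arm with a two-finger parallel gripper is mounted at the origin on the work surface. World frame = base frame: x ahead of the robot, y to its left, z up, the work surface at z = 0. Lengths are in m, angles in rad, forces in N, time in s.
With the tool pointing down it reaches from about 0.425 to 0.95 m from the base axis. Payload 14.7 kg.
Tool frame: the origin (TCP) lies on the centre line of the jaws, within the pads' length; the fingertips stand 17 mm ahead of it and the grasp point (between the pads) lies 2 mm behind it; z points along the fingers, y is the line along which they close (so a half turn about z gives the same grasp; the last joint's range is limited). The gripper opens to 85 mm and grips with 20 to 120 N. Pads are 22 mm wide; open, the fingers measure 114 mm over their backs; the gripper's body (76 mm by 85 mm) begins 54 mm behind the grasp point. The pads swing forward as they close: fully open they stand 13 mm farther back than shut.
Start: joints at [1.298, 0.48, 1.596, -0, 1.065, -0.047], TCP at [0.146, 0.633, 0.224] pointing down, gripper open.
Joint ranges: [-2.75, 2.75], [-0.82, 2.05], [0.23, 2.67], [-1.56, 4.7], [0.09, 2.69], [-2.92, 2.92]. Speed limits (rad/s): [1.89, 1.89, 2.39, 3.01, 3.01, 3.01].

INTERFACE

Orientations are given as a 3x3 rotation matrix whose columns are the frame's x, y, z axes.
In Python, from workcell import arm gives the robot as it stands. The module is installed in compiled form; this text tells all that it offers.
- The arm moves only by the shell command python3 -m pendant 'ROWS'. ROWS is JSON, a list of rows, each a list of 3 entries, a list of its own where there are three numbers: the shift along the tool's x, y, z in cm, then the turn about the tool's z in degrees, then the finger opening in cm, from 0 to 8.54. In form: [[[dx, dy, dz], yaw, gripper], ...]. A call has 1 to 5 rows; each row shifts and turns the commanded pose from where the row before left it, along the tool's axes as they then stand; what a row does not reach is not made up. A row lasts 1/12 s, in which the tool goes at most 41.7 mm and 7.16 degrees, less where a joint would pass 70% of its speed; a pose out of reach is approached as far as the arm can. A call with a gripper value outside its range is refused whole. The fingers move at their own pace and stop on an object; the grip force is fixed at half the most. Time passes only in rows, so rows that do not move let the fingers close. It gives the time, the measured TCP pose, the force, the opening and the grip force at its end, in the units of the state.
- arm.state(): the state, without advancing time (a new reading comes with each control period).
- arm.snapshot(name): name is "scene" or "top" or "wrist"; returns a dict with "image" (384x512x3 uint8, red, green, blue), "depth" (384x512 float32, m along the optical axis (not along the pixel's ray), 0 where there is no reading), "fx", "fy", "cx", "cy" (pixels), "T" (4x4, takes a point from camera to world coordinates). Camera axes: x right, y down, z forward; pixel columns grow to the right and rows downward; lengths in m; the calibration is good to about 2 mm. A picture is of the moment at which its call begins.
- arm.close_job(): hands the job in; it is judged then, once.
The state is a dict: "time_s": time; "joint_pos": joint angles; "dq": joint speeds; "joint_efforts": joint torques, N m; "tcp_pos": TCP position; "tcp_rot": TCP orientation; "force": force on the tool from outside, world axes, zero at the start; "ft_torque": the same for the moment, N m; "width": finger opening in m; "grip_force": force on a finger pad.
Only numpy, scipy, OpenCV 4.12 (cv2) and the standard library are available. Lean on these libraries where they do the work, as an engineer would, in place of code of your own. Each camera call takes 0.05 s, during which the arm holds its last target. There are 200 camera calls.

## Working session

There is one attempt and no reset: what is moved stays moved. The work goes in short steps, Python scripts to look and compute and a shell command to move; the robot and the scene stay as the last step left them, time stands still between calls to the robot, and variables do not carry over. Pictures are saved under pics/ and viewed, at most 10 in all, crops included, and the job is handed in when it is done.

```bash
mkdir -p pics
cat > h.py <<'E'
import numpy as np, cv2
from workcell import arm
def snap(n,f):
    s=arm.snapshot(n); np.savez('pics/'+f+'.npz',**s)
    cv2.imwrite('pics/'+f+'.png',s['image'][:,:,::-1]); return s
def load(f): return np.load('pics/'+f+'.npz')
def pt(s,u,v,z=None):
    r=np.array([(u-s['cx'])/s['fx'],(v-s['cy'])/s['fy'],1.]);T=s['T']
    if z is None:
        d=s['depth'][int(v),int(u)]
    else:
        d=(z-T[2,3])/(T[:3,:3]@r)[2]
    return T[:3,:3]@(r*d)+T[:3,3]
E
python3 - <<'E'
from h import *
a=snap('scene','s0');b=snap('top','t0')
cv2.imwrite('pics/both.png',cv2.resize(np.vstack([a['image'],b['image']])[:,:,::-1],(400,600)))
print(arm.state()['tcp_rot'],b['T'])
E
```

```text
[[-9.74617601e-01  2.23875973e-01 -2.83988018e-04]
 [ 2.23876150e-01  9.74617019e-01 -1.06600734e-03]
 [ 3.81261254e-05 -1.10252766e-03 -9.99999391e-01]] [[ 0.00524701 -0.98667218  0.16263602  0.38036528]
 [-0.99996039 -0.0063463  -0.00624044 -0.01198515]
 [ 0.00718941 -0.16259684 -0.9866664   1.19406983]
 [ 0.          0.          0.          1.        ]]
```

View pics/t0.png

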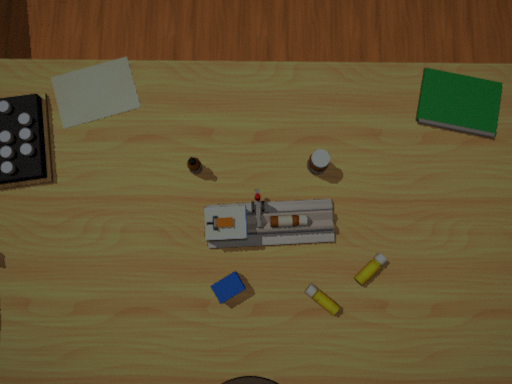

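View pics/s0.png

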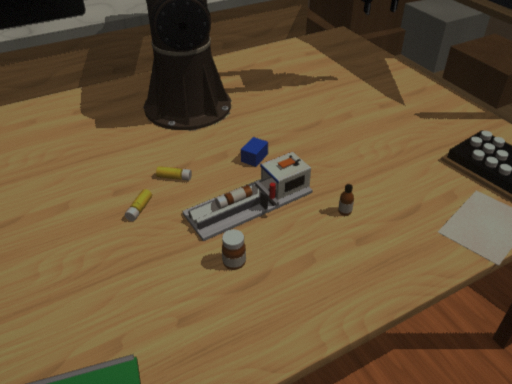

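The top view shows the cradle at (270,224). The knob is at (257,197), the amber vial in the groove is at (289,221) with its cap to the right, and the reader is at (226,223). Candidates for the vial are the amber one in the groove (289,221) and the yellow ones at (323,300) and (371,269). The amber one in the groove fits the description. I'll check it in a close crop.

Run:
```python
from h import *
b=load('t0')
cv2.imwrite('pics/c0.png',cv2.resize(np.ascontiguousarray(b['image'][180:260,195:345,::-1]),None,fx=5,fy=5,interpolation=cv2.INTER_CUBIC))
im=b['image'].astype(int);H=cv2.cvtColor(b['image'],cv2.COLOR_RGB2HSV)
for u,v,z in [(257,197,.092),(289,221,.058),(226,223,.076),(195,165,.08),(319,158,.08),(229,288,.045)]:
    print(u,v,pt(b,u,v).round(3),pt(b,u,v,z).round(3))
```

```text
257 197 [ 0.562 -0.015  0.093] [ 0.562 -0.015  0.092]
289 221 [ 0.51  -0.093  0.055] [ 0.509 -0.093  0.058]
226 223 [0.5   0.059 0.086] [0.501 0.059 0.076]
195 165 [0.646 0.139 0.065] [0.642 0.137 0.08 ]
319 158 [ 0.38  -0.012  1.194] [ 0.662 -0.166  0.08 ]
229 288 [0.348 0.051 0.043] [0.348 0.051 0.045]
```

View pics/c0.png

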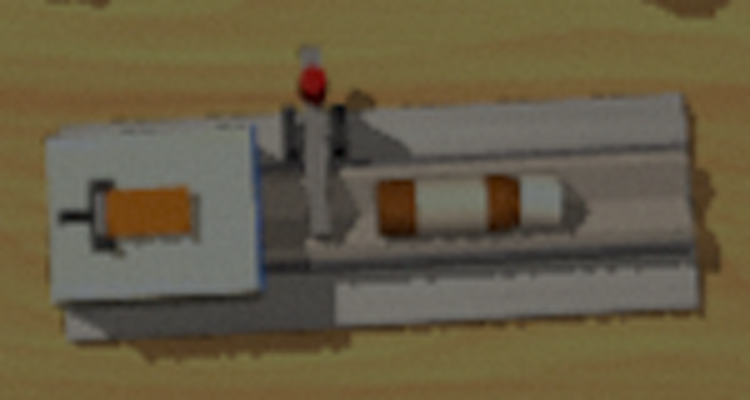

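The crop confirms it: amber vial with its base at crop (378,207) and its cap end at (560,200), and the knob at (313,80). Next I fit the cradle frame.

```bash
cat >> h.py <<'E'
def plan(K,ang):  # shift in tool axes (cm) from the present pose to world K, and yaw to put tool y along ang
    s=arm.state();R=s['tcp_rot'];y=np.arctan2(R[1,1],R[0,1])
    print('shift cm',(R.T@(np.array(K)-s['tcp_pos'])*100).round(2),'yaw(tool z down) deg',np.degrees(y-ang).round(2),'tcp',s['tcp_pos'].round(4),'t',s['time_s'],'F',s['force'].round(1),'w',round(s['width'],4))
E
python3 - <<'E'
from h import *
b=load('t0')
P=lambda x,y,z:pt(b,195+x/5-.4,180+y/5-.4,z)
A=P(683,95,.012);B=P(697,308,.012);C=P(68,340,.012)
print('corners',A,B,C,np.linalg.norm(A-B),np.linalg.norm(B-C))
d=C-B;ang=np.arctan2(d[1],d[0]);e=np.array([np.cos(ang),np.sin(ang)]);n=np.array([-e[1],e[0]])
base=P(378,207,.043);cap=P(562,200,.043);d2=base-cap
print('ang',np.degrees(ang),np.degrees(np.arctan2(d2[1],d2[0])),np.linalg.norm(d2))
O=(A+C)[:2]/2;print('O',O)
K=P(313,76,.092);print('knob',K)
for p in(K,base,cap,P(258,210,.076)):print('cradle',(p[:2]-O)@e,(p[:2]-O)@n)
plan([K[0],K[1],.16],ang)
E
```

```text
corners [ 0.57265743 -0.20444176  0.012     ] [ 0.46403527 -0.2093409   0.012     ] [0.44620116 0.10679616 0.012     ] 0.10873259135504137 0.316639696044889
ang 93.22878130825985 92.53606806076256 0.09096991347012719
O [ 0.5094293 -0.0488228]
knob [ 0.56768598 -0.01506295  0.092     ]
cradle 0.030425067043687103 -0.06006566698759997
cradle 0.0011045416333214267 -0.0013059565117125762
cradle -0.08985872332847303 -0.00020614550394647269
cradle 0.059823281879077136 0.0009184294320598021
shift cm [-55.67 -53.71   6.39] yaw(tool z down) deg -16.17 tcp [0.1454 0.6331 0.2233] t 0.1 F [-0.5 -0.6 -0.2] w 0.0856
```

```bash
python3 -m pendant '[[[0,0,0],-5.4,3],[[0,0,0],-5.4,3],[[0,0,0],-5.4,3],[[-2,-3.5,0.2],0,3],[[-2,-3.5,0.2],0,3]]'
python3 -m pendant '[[[-2,-3.5,0.2],0,3],[[-2,-3.5,0.2],0,3],[[-2,-3.5,0.2],0,3],[[-2,-3.5,0.2],0,3],[[-2,-3.5,0.2],0,3]]'
python3 -m pendant '[[[-2,-3.5,0.3],0,3],[[-2,-3.5,0.3],0,3],[[-2,-3.5,0.3],0,3],[[-2,-3.5,0.3],0,3],[[-2,-3.5,0.3],0,3]]'
python3 -m pendant '[[[-2,-3.5,0.3],0,3],[[-2,-3.5,0.3],0,3],[[-2,-3.5,0.3],0,3],[[-2,-3.5,0.3],0,3],[[0,0,0],0,3]]'
python3 - <<'E'
from h import *
plan([.564,-.017,.16],np.radians(93))
E
```

```text
time_s: 0.52
tcp_pos: [0.1889, 0.5659, 0.2192]
tcp_rot: [[-0.998, -0.06, -0.0], [-0.06, 0.998, -0.0], [0.0, -0.0, -1.0]]
force: [1.1, 0.7, 0.4]
width: 0.03
grip_force: 0.0
time_s: 0.93
tcp_pos: [0.2997, 0.395, 0.2097]
tcp_rot: [[-0.998, -0.057, -0.0], [-0.057, 0.998, -0.0], [0.0, -0.0, -1.0]]
force: [2.1, 0.2, -0.2]
width: 0.0297
grip_force: 0.0
time_s: 1.35
tcp_pos: [0.4096, 0.226, 0.1948]
tcp_rot: [[-0.998, -0.057, 0.0], [-0.057, 0.998, 0.0], [-0.0, 0.0, -1.0]]
force: [0.7, 1.4, -0.3]
width: 0.03
grip_force: 0.0
time_s: 1.77
tcp_pos: [0.5003, 0.0875, 0.1825]
tcp_rot: [[-0.999, -0.053, 0.002], [-0.053, 0.999, -0.001], [-0.002, -0.001, -1.0]]
force: [0.0, 0.4, -0.2]
width: 0.0297
grip_force: 0.0
shift cm [ -5.8  -10.77   2.27] yaw(tool z down) deg 0.05 tcp [0.5003 0.0875 0.1825] t 1.7667 F [ 0.   0.4 -0.2] w 0.0297
```

```bash
python3 -m pendant '[[[-1.9,-3.5,0.4],0,3],[[-1.9,-3.5,0.4],0,3],[[-1.9,-3.5,0.4],0,3],[[0,0,0],0,3],[[0,0,0],0,3]]'
python3 - <<'E'
from h import *
w=snap('wrist','w0')
plan([.564,-.017,.16],np.radians(93))
H=cv2.cvtColor(w['image'],cv2.COLOR_RGB2HSV)
m=((H[...,0]<6)|(H[...,0]>174))&(H[...,1]>160)&(H[...,2]>50)
n,l,st,c=cv2.connectedComponentsWithStats(m.astype(np.uint8))
for i in range(1,n):
  if st[i,4]>30:print(st[i],c[i])
v,u=np.where(m&(w['depth']>0)); P=np.array([pt(w,a,b) for a,b in zip(u,v)])
t=P[:,2]>.085; Q=P[t];print(len(Q),Q.min(0),Q.max(0),np.median(Q,0))
E
```

```text
time_s: 2.18
tcp_pos: [0.5601, -0.0106, 0.1702]
tcp_rot: [[-0.999, -0.054, -0.001], [-0.054, 0.999, -0.0], [0.001, 0.0, -1.0]]
force: [-0.3, -0.2, -0.7]
width: 0.0296
grip_force: 0.0
shift cm [-0.42 -0.78  1.04] yaw(tool z down) deg 0.16 tcp [ 0.5593 -0.0095  0.1704] t 2.2333 F [-0.6 -0.2 -0.5] w 0.0296
[244 189  15  25 305] [251.6       200.9147541]
181 [ 0.55998659 -0.02085537  0.08514743] [ 0.57304784 -0.00811419  0.0924827 ] [ 0.56549023 -0.01439974  0.09088861]
```

View pics/w0.png

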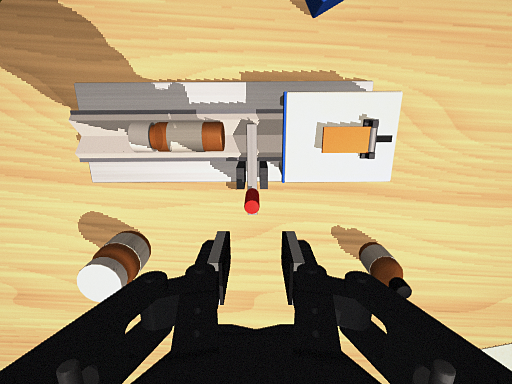

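The wrist view shows the red knob at (251,200) standing alone between the two guide brackets at (240,175) and (263,175). The vial lies in the groove at about (175,136).

Run:
```python
from h import *
w=load('w0')
for u,v in [(240,168),(263,168),(240,180),(263,180),(300,170),(250,150)]:print(u,v,pt(w,u,v).round(4))
for n,u,v,z in [('capL',129,136,.043),('base',224,136,.043),('mouth',284,137,.076),('readerfront',283,182,.076),('rim1',72,113,.039),('rim2',78,160,.039)]:print(n,pt(w,u,v,z).round(4))
plan([.5665,-.0145,.078],np.radians(93))
```

```text
240 168 [ 0.5398 -0.0276  0.0523]
263 168 [ 0.5381 -0.0046  0.0543]
240 180 [ 0.5518 -0.0271  0.054 ]
263 180 [ 0.5508 -0.0038  0.0528]
300 170 [0.5341 0.0288 0.075 ]
250 150 [ 0.5214 -0.0184  0.0514]
capL [ 0.515  -0.1408  0.043 ]
base [ 0.5099 -0.0453  0.043 ]
mouth [0.505  0.0115 0.076 ]
readerfront [0.5461 0.014  0.076 ]
rim1 [ 0.4959 -0.1975  0.039 ]
rim2 [ 0.5431 -0.198   0.039 ]
shift cm [-0.7  -0.55  9.24] yaw(tool z down) deg 0.16 tcp [ 0.5593 -0.0095  0.1704] t 2.2333 F [-0.6 -0.2 -0.5] w 0.0296
```

```bash
python3 -m pendant '[[[-0.7,-0.55,1],0,2.5],[[0,0,2.5],0,2.5],[[0,0,2.5],0,2.5],[[0,0,2],0,2.5],[[0,0,1.2],0,2.5]]'
python3 -m pendant '[[[0,0,0],0,2.5],[[0,0,0],0,0.5],[[0,0,0],0,0.5],[[0,0,0],0,0.5],[[0,0,0],0,0.5]]'
```

```text
time_s: 2.65
tcp_pos: [0.5656, -0.0129, 0.0764]
tcp_rot: [[-0.998, -0.059, -0.002], [-0.059, 0.998, 0.0], [0.002, 0.0, -1.0]]
force: [-0.8, 0.1, 0.2]
width: 0.0251
grip_force: 0.0
time_s: 3.07
tcp_pos: [0.5667, -0.0141, 0.0789]
tcp_rot: [[-0.998, -0.058, -0.001], [-0.058, 0.998, -0.001], [0.001, -0.0, -1.0]]
force: [2.2, -5.9, -21.8]
width: 0.0096
grip_force: 58.3
```

```bash
python3 -m pendant '[[[0,0,0],0,0.5],[[0,0,0],0,0.5],[[-0.2,0,0],0,0.5],[[-0.2,0,0],0,0.5],[[-0.2,0,0],0,0.5]]'
python3 - <<'E'
from h import *
w=snap('wrist','w1')
E
```

```text
time_s: 3.48
tcp_pos: [0.572, -0.0138, 0.0788]
tcp_rot: [[-0.998, -0.058, -0.002], [-0.058, 0.998, -0.0], [0.002, -0.0, -1.0]]
force: [-1.0, -7.3, -18.2]
width: 0.0095
grip_force: 58.7
```

View pics/w1.png

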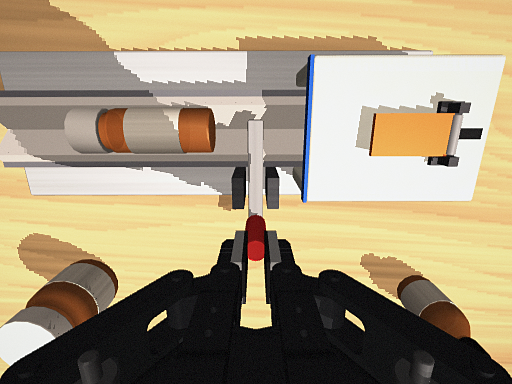

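Run:
```python
from h import *
w=load('w1')
H=cv2.cvtColor(w['image'],cv2.COLOR_RGB2HSV)
m=((H[...,0]<6)|(H[...,0]>174))&(H[...,1]>160)&(H[...,2]>50)
for r in range(205,265,5):
    u=np.where(m[r])[0]
    if len(u): print(r,u.min(),u.max(),pt(w,int(u.mean()),r).round(4))
for u,v in [(240,240),(245,240),(270,240),(243,260),(271,260),(237,285),(274,285)]:print(u,v,pt(w,u,v).round(4))
t=snap('top','t1')
H=cv2.cvtColor(t['image'],cv2.COLOR_RGB2HSV)
print(arm.state()['joint_pos'])
```

```text
215 254 256 [ 0.5657 -0.0147  0.0528]
220 247 263 [ 0.5659 -0.0146  0.0613]
225 246 265 [ 0.566  -0.0146  0.0696]
230 247 263 [ 0.5655 -0.0146  0.0783]
235 248 263 [ 0.5651 -0.0146  0.0861]
240 248 263 [ 0.5661 -0.0145  0.0905]
245 247 264 [ 0.5688 -0.0144  0.0914]
250 247 264 [ 0.4979 -0.018   0.2282]
255 247 263 [ 0.5746 -0.014   0.0922]
260 252 257 [ 0.5786 -0.0144  0.0909]
240 240 [ 0.5611 -0.0225  0.1015]
245 240 [ 0.5609 -0.0199  0.1017]
270 240 [ 0.56   -0.0071  0.1021]
243 260 [ 0.5609 -0.0201  0.1215]
271 260 [ 0.5598 -0.0077  0.1221]
237 285 [ 0.5604 -0.0215  0.1406]
274 285 [ 0.5589 -0.0077  0.1416]
[-7.65835596e-02  5.59283435e-01  1.89927918e+00 -8.80396933e-04
  6.84224271e-01 -1.70448623e+00]
```

The knob is centred in the pads and has moved 6 mm with the tool, so the grip holds. I'll keep drawing.

```bash
python3 -m pendant '[[[-0.5,0,0],0,0.5],[[-0.6,0,0],0,0.5],[[-0.6,0,0],0,0.5],[[-0.6,0,0],0,0.5],[[-0.6,0,0],0,0.5]]'
python3 -m pendant '[[[-0.6,0,0],0,0.5],[[-0.6,0,0],0,0.5],[[-0.5,0,0],0,0.5],[[-0.3,0,0],0,0.5],[[0,0,0],0,0.5]]'
python3 - <<'E'
from h import *
snap('wrist','w2');w=load('w2')
H=cv2.cvtColor(w['image'],cv2.COLOR_RGB2HSV)
m=((H[...,0]<6)|(H[...,0]>174))&(H[...,1]>160)&(H[...,2]>50)
for r in range(205,265,10):
    u=np.where(m[r])[0]
    if len(u): print(r,pt(w,int(u.mean()),r).round(4))
E
```

```text
time_s: 4.0
tcp_pos: [0.6011, -0.0121, 0.0788]
tcp_rot: [[-0.998, -0.058, -0.002], [-0.058, 0.998, -0.0], [0.002, -0.0, -1.0]]
force: [-3.0, -5.4, -16.3]
width: 0.0095
grip_force: 58.9
time_s: 4.42
tcp_pos: [0.6155, -0.0111, 0.0784]
tcp_rot: [[-0.998, -0.058, -0.012], [-0.058, 0.998, -0.001], [0.012, 0.0, -1.0]]
force: [-30.1, -9.7, 9.2]
width: 0.0099
grip_force: 62.2
215 [ 0.6087 -0.0127  0.0532]
225 [ 0.6089 -0.0119  0.0705]
235 [ 0.6086 -0.0119  0.0861]
245 [ 0.612  -0.0117  0.092 ]
255 [ 0.6185 -0.0113  0.0913]
```

The −30 N in x says the bolt has reached its end stop. The knob had measured about 4–5 mm already drawn at the start, which fits. I'll relax, open and lift.

```bash
python3 -m pendant '[[[0.5,0,0],0,0.5],[[0,0,0],0,2.5],[[0,0,0],0,2.5],[[0,0,0],0,2.5],[[0,0,0],0,2.5]]'
python3 -m pendant '[[[0,0,-2],0,2.5],[[0,0,-2.5],0,2.5],[[0,0,-2.5],0,2],[[0,0,-1.5],0,0],[[0,0,0],0,0]]'
python3 - <<'E'
from h import *
snap('wrist','w3');w=load('w3');t=snap('top','t3')
H=cv2.cvtColor(w['image'],cv2.COLOR_RGB2HSV)
m=((H[...,0]<6)|(H[...,0]>174))&(H[...,1]>160)&(H[...,2]>50)
v,u=np.where(m&(w['depth']>0)); P=np.array([pt(w,a,b) for a,b in zip(u,v)])
Q=P[(P[:,2]>.085)&(P[:,2]<.095)];print(len(Q),Q.min(0),Q.max(0))
E
```

```text
time_s: 4.88
tcp_pos: [0.6179, -0.011, 0.0798]
tcp_rot: [[-0.998, -0.057, 0.002], [-0.057, 0.998, -0.0], [-0.002, -0.0, -1.0]]
force: [0.2, -0.5, 0.8]
width: 0.0252
grip_force: 0.0
time_s: 5.3
tcp_pos: [0.6194, -0.0112, 0.1679]
tcp_rot: [[-0.998, -0.057, 0.006], [-0.057, 0.998, -0.0], [-0.006, -0.001, -1.0]]
force: [1.4, 0.3, 0.0]
width: 0.0003
grip_force: 0.0
194 [ 0.60778016 -0.01831554  0.08531794] [ 0.62038271 -0.00503675  0.09306127]
```

View pics/w3.png

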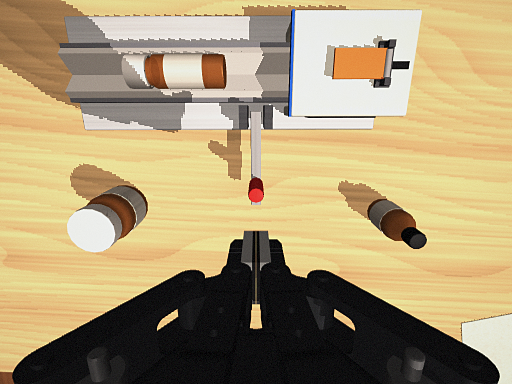

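Run:
```python
from h import *
w=load('w3')
f=pt(w,290,115,.076);b=pt(w,294,9,.076);f2=pt(w,408,116,.076);b2=pt(w,421,11,.076)
print(f,b,f2,b2,np.linalg.norm(f-b))
for u,v in [(290,112),(294,14),(405,112),(415,14)]:print(pt(w,u,v).round(4))
c=pt(w,123,71,.043);bs=pt(w,225,71,.043);print('vial',c,bs)
# groove profile from depth along a column, right of the vial
for v in range(36,112,4): print(pt(w,240,v).round(3),pt(w,90,v).round(3))
```

```text
[0.54585659 0.01393409 0.076     ] [0.46768967 0.00957366 0.076     ] [0.54090382 0.11489321 0.076     ] [0.46347655 0.10744014 0.076     ] 0.07828844526827673
[0.5434 0.0139 0.0743]
[0.4708 0.01   0.0752]
[0.5378 0.1123 0.0746]
[0.4653 0.1039 0.0747]
vial [ 0.51582387 -0.1410206   0.043     ] [ 0.5104205  -0.04616982  0.043     ]
[ 0.473 -0.035  0.011] [ 0.482 -0.186  0.011]
[ 0.477 -0.035  0.012] [ 0.486 -0.186  0.011]
[ 0.485 -0.034  0.031] [ 0.493 -0.175  0.032]
[ 0.489 -0.034  0.034] [ 0.497 -0.175  0.034]
[ 0.493 -0.033  0.038] [ 0.501 -0.172  0.038]
[ 0.496 -0.033  0.036] [ 0.504 -0.174  0.035]
[ 0.499 -0.033  0.033] [ 0.507 -0.176  0.033]
[ 0.502 -0.033  0.029] [ 0.51  -0.178  0.03 ]
[ 0.505 -0.033  0.026] [ 0.513 -0.18   0.027]
[ 0.508 -0.033  0.023] [ 0.517 -0.182  0.024]
[ 0.512 -0.033  0.023] [ 0.52  -0.184  0.023]
[ 0.516 -0.033  0.027] [ 0.524 -0.182  0.027]
[ 0.52  -0.032  0.032] [ 0.528 -0.18   0.031]
[ 0.524 -0.032  0.036] [ 0.544 -0.015  0.317]
[ 0.528 -0.032  0.036] [ 0.536 -0.177  0.037]
[ 0.531 -0.032  0.033] [ 0.54  -0.179  0.035]
[ 0.535 -0.032  0.033] [ 0.543 -0.181  0.032]
[ 0.538 -0.033  0.01 ] [ 0.547 -0.194  0.01 ]
[ 0.542 -0.03   0.054] [ 0.551 -0.194  0.012]
```

The view shows the knob drawn out to (256,189). By groove-axis geometry it is 105 mm off the axis, so the bolt is about 53–55 mm out. The vial is undisturbed and all bystanders are in place. Next I go behind the cap.

```bash
python3 -m pendant '[[[2.2,-3.2,0],0,0],[[2.2,-3.2,0],0,0],[[2.2,-3.2,0],0,0],[[2.2,-3.2,0],0,0],[[2.2,-3.2,0],0,0]]'
python3 -m pendant '[[[0,0,0],0,0],[[0,0,0],0,0]]'
python3 - <<'E'
from h import *
snap('wrist','w4');w=load('w4')
plan([.518,-.177,.055],np.radians(93.2))
E
```

```text
time_s: 5.82
tcp_pos: [0.5146, -0.178, 0.1628]
tcp_rot: [[-0.998, -0.058, -0.001], [-0.058, 0.998, 0.001], [0.001, 0.001, -1.0]]
force: [1.0, -0.3, -0.1]
width: 0.0
grip_force: 0.0
time_s: 5.98
tcp_pos: [0.5148, -0.1786, 0.163]
tcp_rot: [[-0.999, -0.054, -0.001], [-0.054, 0.999, 0.001], [0.001, 0.001, -1.0]]
force: [-0.5, 0.1, -0.6]
width: 0.0001
grip_force: 0.0
shift cm [-0.24  0.04 10.82] yaw(tool z down) deg -0.05 tcp [ 0.5157 -0.1776  0.1632] t 6.0333 F [-0.1  0.8  0.4] w 0.0001
```

View pics/w4.png

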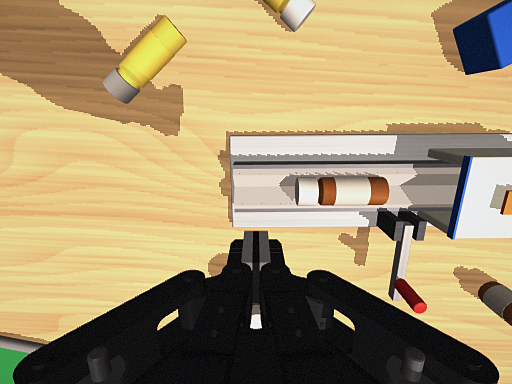

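The wrist view shows the closed fingers behind the vial's cap, which is at (300,190), over the clear groove.

```bash
python3 -m pendant '[[[-0.2,0,2.5],0,0],[[0,0,2.5],0,0],[[0,0,2.5],0,0],[[0,0,1.5],0,0],[[0,0,0.8],0,0]]'
python3 -m pendant '[[[0,0,0.8],0,0],[[0,0,0],0,0],[[0,0.3,0],0,0],[[0,0.3,0],0,0],[[0,0.2,0],0,0]]'
python3 - <<'E'
from h import *
plan([.516,-.138,.055],np.radians(93.2))
E
```

```text
time_s: 6.45
tcp_pos: [0.5176, -0.1754, 0.0634]
tcp_rot: [[-0.998, -0.059, -0.003], [-0.059, 0.998, 0.001], [0.003, 0.001, -1.0]]
force: [-1.2, -0.0, -0.7]
width: -0.0002
grip_force: 0.0
time_s: 6.87
tcp_pos: [0.5183, -0.1688, 0.0588]
tcp_rot: [[-0.998, -0.057, 0.001], [-0.057, 0.998, -0.0], [-0.001, -0.001, -1.0]]
force: [0.2, 0.8, 0.5]
width: -0.0003
grip_force: 0.0
shift cm [0.06 3.09 0.38] yaw(tool z down) deg 0.07 tcp [ 0.5183 -0.1688  0.0588] t 6.8667 F [0.2 0.8 0.5] w -0.0003
```

```bash
python3 -m pendant '[[[0,0.2,0.3],0,0],[[0,0.2,0],0,0],[[0,0.2,0],0,0],[[0,0.2,0],0,0],[[0,0.2,0],0,0]]'
python3 -m pendant '[[[0,0.2,0],0,0],[[0,0.2,0],0,0],[[0,0.2,0],0,0],[[0,0.2,0],0,0],[[0,0.2,0],0,0]]'
python3 -m pendant '[[[0,0.2,0],0,0],[[0,0.2,0],0,0],[[0,0.2,0],0,0],[[0,0.2,0],0,0],[[0,0.2,0],0,0]]'
python3 - <<'E'
from h import *
snap('wrist','w5')
plan([.516,-.138,.055],np.radians(93.2))
E
```

```text
time_s: 7.28
tcp_pos: [0.5173, -0.159, 0.055]
tcp_rot: [[-0.998, -0.057, 0.0], [-0.057, 0.998, -0.0], [-0.0, -0.0, -1.0]]
force: [-0.3, 0.4, 0.4]
width: -0.0
grip_force: 0.0
time_s: 7.7
tcp_pos: [0.5166, -0.149, 0.0549]
tcp_rot: [[-0.998, -0.057, -0.0], [-0.057, 0.998, 0.0], [0.0, 0.0, -1.0]]
force: [-0.7, 0.6, 0.7]
width: 0.0002
grip_force: 0.0
time_s: 8.12
tcp_pos: [0.5161, -0.139, 0.0549]
tcp_rot: [[-0.998, -0.057, 0.0], [-0.057, 0.998, -0.0], [-0.0, -0.0, -1.0]]
force: [-0.1, -0.1, 0.0]
width: 0.0004
grip_force: 0.0
shift cm [-0.01  0.07 -0.01] yaw(tool z down) deg 0.07 tcp [ 0.516  -0.1387  0.0549] t 8.1667 F [-0.3  0.5 -1. ] w 0.0001
```

View pics/w5.png

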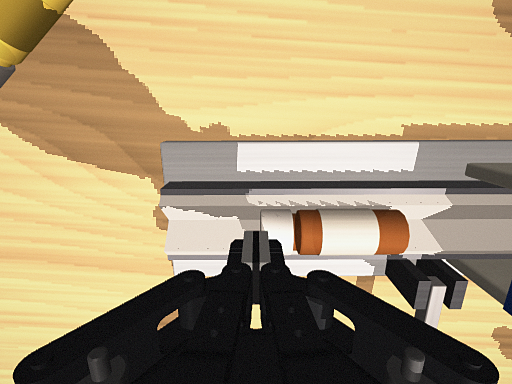

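Run:
```python
from h import *
w=load('w5')
for v in range(200,300,6): print(v,[pt(w,u,v).round(3).tolist() for u in (240,250,262)])
```

```text
200 [[0.497, -0.15, 0.035], [0.497, -0.144, 0.034], [0.496, -0.136, 0.036]]
206 [[0.501, -0.15, 0.037], [0.501, -0.144, 0.036], [0.5, -0.136, 0.037]]
212 [[0.508, -0.15, 0.03], [0.507, -0.143, 0.03], [0.501, -0.136, 0.045]]
218 [[0.515, -0.15, 0.023], [0.515, -0.143, 0.023], [0.503, -0.136, 0.05]]
224 [[0.519, -0.15, 0.024], [0.519, -0.143, 0.024], [0.506, -0.136, 0.054]]
230 [[0.522, -0.15, 0.028], [0.522, -0.143, 0.027], [0.509, -0.136, 0.054]]
236 [[0.526, -0.15, 0.031], [0.505, -0.143, 0.073], [0.505, -0.136, 0.072]]
242 [[0.509, -0.148, 0.071], [0.505, -0.143, 0.08], [0.505, -0.136, 0.079]]
248 [[0.509, -0.147, 0.079], [0.505, -0.142, 0.086], [0.504, -0.137, 0.087]]
254 [[0.509, -0.147, 0.085], [0.505, -0.142, 0.092], [0.504, -0.137, 0.092]]
260 [[0.509, -0.147, 0.091], [0.504, -0.142, 0.098], [0.504, -0.137, 0.098]]
266 [[0.502, -0.146, 0.107], [0.507, -0.142, 0.099], [0.503, -0.137, 0.104]]
272 [[0.503, -0.146, 0.109], [0.504, -0.142, 0.109], [0.503, -0.137, 0.109]]
278 [[0.504, -0.146, 0.112], [0.506, -0.142, 0.11], [0.503, -0.137, 0.113]]
284 [[0.504, -0.146, 0.116], [0.509, -0.142, 0.109], [0.506, -0.137, 0.113]]
290 [[0.504, -0.145, 0.12], [0.512, -0.142, 0.109], [0.511, -0.137, 0.11]]
296 [[0.5, -0.145, 0.129], [0.515, -0.141, 0.108], [0.514, -0.136, 0.109]]
```

The wrist depth puts the lowest visible finger point near z = 0.07, above the vial's top, which contradicts the 17 mm tip offset. I'll check it independently with the scene and top depth.

Run:
```python
from h import *
s=arm.snapshot('scene');np.savez('pics/s5.npz',**s)
cv2.imwrite('pics/s5.png',s['image'][:,:,::-1])
v,u=np.mgrid[0:384,0:512];d=s['depth']
C=np.stack([(u-s['cx'])/s['fx']*d,(v-s['cy'])/s['fy']*d,d],-1)@s['T'][:3,:3].T+s['T'][:3,3]
k=(abs(C[...,0]-.516)<.03)&(C[...,1]>-.175)&(C[...,1]<-.09)&(C[...,2]>.02)&(C[...,2]<.14)&(d>0)
vv,uu=np.where(k);print(uu.min(),uu.max(),vv.min(),vv.max())
for r in range(vv.min(),vv.max()+1,2):
    q=uu[vv==r]
    print(r,[(int(c),*(C[r,c]*1000).astype(int).tolist()) for c in q[::3]][:7])
c=s['image'][vv.min()-30:vv.max()+30,uu.min()-40:uu.max()+50,::-1]
cv2.imwrite('pics/c5.png',cv2.resize(np.ascontiguousarray(c),None,fx=4,fy=4,interpolation=cv2.INTER_CUBIC));print(c.shape)
```

```text
199 238 165 223
165 [(228, 507, -97, 139)]
167 [(227, 505, -99, 132), (230, 515, -96, 138)]
169 [(226, 505, -102, 128), (229, 519, -101, 136), (232, 525, -96, 139)]
171 [(225, 504, -104, 121), (229, 522, -102, 133), (232, 525, -96, 133)]
173 [(225, 505, -105, 116), (229, 527, -105, 132), (232, 524, -96, 126)]
175 [(216, 525, -136, 137), (219, 531, -132, 139), (222, 528, -123, 134), (225, 514, -109, 119), (228, 524, -106, 124), (231, 525, -99, 123)]
177 [(207, 522, -157, 137), (217, 521, -133, 127), (220, 532, -130, 134), (223, 533, -123, 132), (226, 522, -110, 118), (229, 525, -104, 118)]
179 [(200, 520, -174, 137), (207, 507, -152, 119), (210, 526, -152, 132), (213, 532, -147, 135), (216, 532, -140, 132), (219, 529, -131, 126), (222, 526, -123, 121)]
181 [(202, 526, -172, 135), (205, 513, -159, 120), (208, 507, -150, 112), (211, 533, -153, 132), (214, 533, -146, 129), (217, 519, -132, 113), (220, 526, -128, 117)]
183 [(202, 528, -173, 130), (205, 527, -165, 127), (208, 518, -155, 116), (211, 527, -151, 121), (214, 529, -144, 119), (217, 522, -134, 110), (220, 526, -129, 111)]
185 [(
[... 2125 characters left out ...]
4, 526, -149, 32), (217, 535, -145, 37), (220, 533, -136, 31)]
213 [(203, 516, -173, 28), (206, 515, -165, 24), (209, 518, -158, 22), (212, 535, -158, 37), (215, 537, -151, 35), (218, 538, -144, 33), (221, 540, -137, 32)]
215 [(203, 516, -173, 21), (208, 536, -168, 36), (211, 538, -162, 35), (215, 541, -153, 33), (218, 543, -146, 32), (221, 544, -139, 29), (224, 544, -131, 25)]
217 [(207, 540, -173, 35), (210, 541, -166, 32), (213, 545, -160, 33), (216, 544, -152, 28), (219, 542, -143, 22), (223, 544, -134, 20)]
219 [(208, 544, -172, 31), (211, 542, -164, 26), (214, 543, -157, 24), (217, 544, -150, 21)]
221 [(209, 544, -170, 24), (212, 545, -163, 21)]
223 [(208, 545, -174, 20)]
(118, 129, 3)
```

View pics/c5.png

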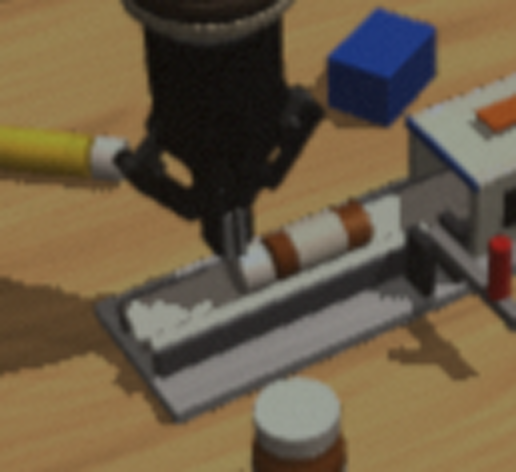

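Both cameras agree: the tips sit at about z = 0.067, roughly 12 mm above the reported TCP and above the vial's top, so the fingers have not touched the vial. I'll back off behind the cap and go lower, trusting the images for tip height.

```bash
python3 -m pendant '[[[0,-1,0],0,0],[[0,-1.2,0],0,0],[[0,0,0.5],0,0],[[0,0,0.5],0,0],[[0,0,0.5],0,0]]'
python3 -m pendant '[[[0,0,0.3],0,0],[[0,0,0.2],0,0],[[0,0,0],0,0]]'
cat >> h.py <<'E'
def tips(f):
    w=snap('wrist',f)
    v,u=np.mgrid[0:384,0:512];d=w['depth']
    C=np.stack([(u-w['cx'])/w['fx']*d,(v-w['cy'])/w['fy']*d,d],-1)@w['T'][:3,:3].T+w['T'][:3,3]
    p=arm.state()['tcp_pos']
    for r in range(180,260,5):
        print(r,[(C[r,c]*1000).astype(int).tolist() for c in (247,252,262,275)])
E
python3 - <<'E'
from h import *
tips('w6')
E
```

```text
time_s: 8.63
tcp_pos: [0.5171, -0.1616, 0.0393]
tcp_rot: [[-0.998, -0.056, -0.0], [-0.056, 0.998, 0.0], [0.0, 0.0, -1.0]]
force: [-0.3, 0.3, 0.2]
width: -0.0004
grip_force: 0.0
time_s: 8.88
tcp_pos: [0.5169, -0.1608, 0.0342]
tcp_rot: [[-0.998, -0.057, -0.001], [-0.057, 0.998, 0.0], [0.001, 0.0, -1.0]]
force: [-1.0, 0.5, 0.5]
width: -0.0002
grip_force: 0.0
180 [[485, -168, 10], [484, -165, 12], [484, -158, 11], [484, -150, 11]]
185 [[488, -168, 11], [488, -164, 10], [487, -158, 12], [487, -149, 11]]
190 [[491, -168, 13], [490, -164, 15], [490, -158, 15], [490, -149, 14]]
195 [[491, -167, 25], [491, -164, 24], [490, -158, 24], [490, -150, 25]]
200 [[492, -167, 32], [491, -164, 32], [491, -158, 32], [491, -150, 31]]
205 [[495, -167, 31], [495, -164, 31], [494, -158, 31], [494, -150, 32]]
210 [[497, -167, 34], [497, -164, 34], [496, -158, 35], [496, -150, 34]]
215 [[499, -166, 37], [499, -163, 36], [499, -158, 36], [498, -150, 36]]
220 [[503, -166, 35], [503, -163, 35], [502, -157, 36], [502, -150, 35]]
225 [[509, -166, 29], [509, -163, 28], [508, -157, 29], [508, -149, 29]]
230 [[514, -166, 24], [514, -163, 24], [514, -156, 24], [514, -148, 23]]
235 [[506, -166, 50], [505, -163, 50], [505, -158, 51], [518, -148, 22]]
240 [[505, -165, 57], [505, -163, 57], [505, -158, 56], [509, -150, 48]]
245 [[505, -165, 62], [506, -163, 61], [505, -158, 62], [508, -151, 55]]
250 [[506, -165, 66], [505, -163, 67], [505, -158, 67], [508, -151, 60]]
255 [[506, -165, 71], [505, -163, 71], [505, -158, 72], [508, -151, 66]]
```

Tips are now at about 0.047. I'll go 6 mm lower, then push slowly.

```bash
python3 -m pendant '[[[0,0,0.3],0,0],[[0,0,0.3],0,0],[[0,0.15,0],0,0],[[0,0.15,0],0,0],[[0,0.15,0],0,0]]'
python3 -m pendant '[[[0,0.2,0],0,0],[[0,0.2,0],0,0],[[0,0.2,0],0,0],[[0,0.2,0],0,0],[[0,0.2,0],0,0]]'
python3 -m pendant '[[[0,0.2,0],0,0],[[0,0.2,0],0,0],[[0,0.2,0],0,0],[[0,0.2,0],0,0],[[0,0.2,0],0,0]]'
python3 -m pendant '[[[0,0.2,0],0,0],[[0,0.2,0],0,0],[[0,0.2,0],0,0],[[0,0.2,0],0,0],[[0,0.2,0],0,0]]'
cat >> h.py <<'E'
def look(f):
    w=snap('wrist',f); H=cv2.cvtColor(w['image'],cv2.COLOR_RGB2HSV)
    v,u=np.mgrid[0:384,0:512];d=w['depth']
    C=np.stack([(u-w['cx'])/w['fx']*d,(v-w['cy'])/w['fy']*d,d],-1)@w['T'][:3,:3].T+w['T'][:3,3]
    ax=C[...,0]-(.510-(C[...,1]+.033)*.0567)
    k=(d>0)&(abs(ax)<.009)&(C[...,2]>.052)&(C[...,2]<.062)&(H[...,2]>60)
    Y=C[...,1][k]; print('vial top y',np.percentile(Y,[1,99]).round(4),'n',k.sum(),'z',np.median(C[...,2][k]).round(3))
    o=(H[...,0]>5)&(H[...,0]<18)&(H[...,1]>170)&(H[...,2]>120)&(d>0)&(C[...,2]>.07)&(C[...,2]<.14)&(C[...,1]>.0)
    if o.sum()>5: Q=C[o];print('flag n',o.sum(),Q.min(0).round(3),Q.max(0).round(3))
    s=arm.state();print('tcp',s['tcp_pos'].round(4),'F',s['force'].round(1),s['time_s'])
E
python3 - <<'E'
from h import *
look('w7')
E
```

```text
time_s: 9.35
tcp_pos: [0.517, -0.1564, 0.0289]
tcp_rot: [[-0.998, -0.057, -0.0], [-0.057, 0.998, 0.0], [0.0, 0.0, -1.0]]
force: [0.7, 0.3, 0.2]
width: -0.0002
grip_force: 0.0
time_s: 9.77
tcp_pos: [0.5166, -0.1465, 0.0289]
tcp_rot: [[-0.998, -0.057, 0.0], [-0.057, 0.998, -0.0], [-0.0, -0.0, -1.0]]
force: [-0.6, -2.2, -0.2]
width: -0.0002
grip_force: 0.8
time_s: 10.18
tcp_pos: [0.516, -0.1365, 0.0289]
tcp_rot: [[-0.998, -0.057, 0.0], [-0.057, 0.998, -0.0], [-0.0, -0.0, -1.0]]
force: [-0.4, -2.9, 1.9]
width: -0.0004
grip_force: 1.2
time_s: 10.6
tcp_pos: [0.5154, -0.1265, 0.0289]
tcp_rot: [[-0.998, -0.057, 0.0], [-0.057, 0.998, -0.0], [-0.0, -0.0, -1.0]]
force: [-0.4, -3.9, 1.6]
width: 0.0001
grip_force: 1.5
vial top y [-0.1116 -0.0247] n 4924 z 0.056
tcp [ 0.5153 -0.1262  0.0289] F [ 1.  -0.7  2.6] 10.65
```

The vial slides with the tool, taking about 3 N. Continue.

```bash
for i in 1; do :; done
python3 -m pendant '[[[0,0.2,0],0,0],[[0,0.2,0],0,0],[[0,0.2,0],0,0],[[0,0.2,0],0,0],[[0,0.2,0],0,0]]' | grep -E 'pos|force'
python3 -m pendant '[[[0,0.2,0],0,0],[[0,0.2,0],0,0],[[0,0.2,0],0,0],[[0,0.2,0],0,0],[[0,0.2,0],0,0]]' | grep -E 'pos|force'
python3 -m pendant '[[[0,0.2,0],0,0],[[0,0.2,0],0,0],[[0,0.2,0],0,0],[[0,0.2,0],0,0],[[0,0.2,0],0,0]]' | grep -E 'pos|force'
python3 - <<'E'
from h import *
look('w8')
E
```

```text
tcp_pos: [0.5148, -0.1165, 0.0289]
force: [0.1, -3.1, 1.6]
grip_force: 1.5
tcp_pos: [0.5142, -0.1065, 0.0289]
force: [0.1, -2.2, 1.8]
grip_force: 1.5
tcp_pos: [0.5136, -0.0965, 0.0289]
force: [-0.3, -2.7, 2.0]
grip_force: 1.6
vial top y [-0.0816  0.005 ] n 4904 z 0.056
tcp [ 0.5136 -0.0962  0.0289] F [ 0.2 -2.3  1.5] 11.95
```

```bash
python3 -m pendant '[[[0,0.2,0],0,0],[[0,0.2,0],0,0],[[0,0.2,0],0,0],[[0,0.2,0],0,0],[[0,0.2,0],0,0]]' | grep -E 'pos|force'
python3 -m pendant '[[[0,0.2,0],0,0],[[0,0.2,0],0,0],[[0,0.2,0],0,0],[[0,0.2,0],0,0],[[0,0.15,0],0,0]]' | grep -E 'pos|force'
python3 - <<'E'
from h import *
look('w9')
E
```

```text
tcp_pos: [0.5131, -0.0865, 0.0289]
force: [-1.2, -2.3, 1.5]
grip_force: 1.3
tcp_pos: [0.5125, -0.077, 0.0289]
force: [-0.7, -2.5, 2.0]
grip_force: 1.2
vial top y [-0.0622  0.0187] n 4516 z 0.056
tcp [ 0.5125 -0.0768  0.0289] F [-0.9 -0.3  0.3] 12.8333
```

```bash
cat >> h.py <<'E'
def flag(f):
    for n in('scene','wrist'):
        w=snap(n,f+n[0]); H=cv2.cvtColor(w['image'],cv2.COLOR_RGB2HSV)
        v,u=np.mgrid[0:384,0:512];d=w['depth']
        C=np.stack([(u-w['cx'])/w['fx']*d,(v-w['cy'])/w['fy']*d,d],-1)@w['T'][:3,:3].T+w['T'][:3,3]
        o=(H[...,0]>3)&(H[...,0]<20)&(H[...,1]>150)&(d>0)&(C[...,2]>.072)&(C[...,2]<.14)&(C[...,1]>.01)&(C[...,1]<.12)&(abs(C[...,0]-.505)<.03)
        print(n,o.sum(),end=' ')
        if o.sum()>5: print(np.percentile(C[o],[3,97],axis=0).round(3).tolist(),end='')
        print()
    s=arm.state();print('tcp',s['tcp_pos'].round(4),'F',s['force'].round(1),s['time_s'])
E
python3 - <<'E'
from h import *
flag('f0')
E
```

```text
scene 85 [[0.495, 0.046, 0.082], [0.516, 0.082, 0.089]]
wrist 0 
tcp [ 0.5125 -0.077   0.0288] F [0.7 0.4 0.1] 12.9333
```

```bash
python3 -m pendant '[[[0,0.1,0],0,0],[[0,0.1,0],0,0],[[0,0.1,0],0,0],[[0,0.1,0],0,0],[[0,0.1,0],0,0]]' | grep -E 'pos|force'
python3 - <<'E'
from h import *
flag('f1')
E
```

```text
tcp_pos: [0.5122, -0.0722, 0.0289]
force: [0.9, -1.4, 0.2]
grip_force: 0.5
scene 86 [[0.495, 0.046, 0.082], [0.515, 0.081, 0.088]]
wrist 0 
tcp [ 0.5122 -0.0721  0.0289] F [-0.2 -0.1  0.8] 13.45
```

The scene camera tracks the flag well: it is flat, with its top at 0.088. I'll go on at 12 mm/s, checking it.

```bash
sed -i "s/for n in('scene','wrist')/for n in('scene',)/" h.py
python3 -m pendant '[[[0,0.1,0],0,0],[[0,0.1,0],0,0],[[0,0.1,0],0,0],[[0,0.1,0],0,0],[[0,0.1,0],0,0]]' | grep -E 'pos|force'
python3 -c "from h import *;flag('f2')"
```

```text
tcp_pos: [0.512, -0.0672, 0.0289]
force: [-0.5, -0.8, -0.7]
grip_force: 0.5
scene 86 [[0.496, 0.046, 0.082], [0.517, 0.083, 0.089]]
tcp [ 0.512  -0.067   0.0289] F [-0.3  0.  -0.1] 13.9167
```

```bash
python3 -m pendant '[[[0,0.1,0],0,0],[[0,0.1,0],0,0],[[0,0.1,0],0,0],[[0,0.1,0],0,0]]' | grep -E 'pos|force'
python3 -c "from h import *;flag('f3')"
```

```text
tcp_pos: [0.5118, -0.0632, 0.0289]
force: [0.3, -1.7, 0.2]
grip_force: 0.5
scene 85 [[0.496, 0.046, 0.083], [0.517, 0.082, 0.089]]
tcp [ 0.5117 -0.0631  0.0289] F [ 0.1 -0.3  1. ] 14.3
```

```bash
python3 -m pendant '[[[0,0.1,0],0,0],[[0,0.1,0],0,0],[[0,0.1,0],0,0],[[0,0.1,0],0,0],[[0,0.1,0],0,0]]' | grep -E 'pos|force'
python3 -c "from h import *;flag('f4')"
```

```text
tcp_pos: [0.5115, -0.0582, 0.0289]
force: [0.0, -0.3, 0.1]
grip_force: 0.5
scene 85 [[0.496, 0.046, 0.082], [0.516, 0.082, 0.089]]
tcp [ 0.5114 -0.058   0.0289] F [ 0.8 -0.7 -0.5] 14.7667
```

```bash
python3 -m pendant '[[[0,0.1,0],0,0],[[0,0.1,0],0,0],[[0,0.1,0],0,0],[[0,0.1,0],0,0]]' | grep -E 'pos|force'
python3 -c "from h import *;flag('f5')"
```

```text
tcp_pos: [0.5112, -0.0542, 0.0289]
force: [-0.6, -1.5, -0.4]
grip_force: 0.6
scene 75 [[0.494, 0.047, 0.078], [0.516, 0.082, 0.098]]
tcp [ 0.5112 -0.0541  0.0289] F [ 0.6 -1.2  0.4] 15.15
```

The flag has started to rise, so about 6 mm remains.

```bash
python3 -m pendant '[[[0,0.1,0],0,0],[[0,0.1,0],0,0],[[0,0.1,0],0,0],[[0,0,0],0,0]]' | grep -E 'pos|force'
python3 -c "from h import *;flag('f6')"
```

```text
tcp_pos: [0.511, -0.0511, 0.0289]
force: [0.7, -1.5, -0.4]
grip_force: 0.1
scene 19 [[0.492, 0.059, 0.08], [0.516, 0.086, 0.116]]
tcp [ 0.511  -0.0512  0.0289] F [-0.6  0.5 -0.3] 15.5333
```

```bash
python3 -m pendant '[[[0,0.05,0],0,0],[[0,0.05,0],0,0],[[0,0,0],0,0]]' | grep -E 'pos|force'
python3 -c "from h import *;flag('f7')"
```

```text
tcp_pos: [0.511, -0.0503, 0.0289]
force: [1.3, -1.0, -0.1]
grip_force: 0.4
scene 15 [[0.494, 0.062, 0.086], [0.515, 0.084, 0.119]]
tcp [ 0.511  -0.0503  0.0289] F [-0.5 -0.4 -0.8] 15.8333
```

```bash
python3 -m pendant '[[[0,0.05,0],0,0],[[0,0.05,0],0,0],[[0,0,0],0,0]]' | grep -E 'pos|force'
python3 -c "from h import *;flag('f8')"
```

```text
tcp_pos: [0.511, -0.0493, 0.0289]
force: [-0.4, -0.3, 0.2]
grip_force: 0.5
scene 27 [[0.496, 0.068, 0.09], [0.513, 0.083, 0.123]]
tcp [ 0.511  -0.0493  0.0289] F [-0.3 -1.2  0.3] 16.1333
```

```bash
python3 -m pendant '[[[0,0.03,0],0,0],[[0,0.03,0],0,0],[[0,0,0],0,0]]' | grep -E 'pos|force'
python3 -c "from h import *;flag('f9')"
```

```text
tcp_pos: [0.5109, -0.0487, 0.0289]
force: [-0.5, -1.0, 0.1]
grip_force: 0.5
scene 37 [[0.495, 0.072, 0.092], [0.514, 0.084, 0.125]]
tcp [ 0.5109 -0.0487  0.0289] F [ 0.5 -1.1 -0.8] 16.4333
```

```bash
python3 -m pendant '[[[0,0.02,0],0,0],[[0,0.02,0],0,0],[[0,0,0],0,0]]' | grep -E 'pos|force'
python3 -c "from h import *;flag('g0')"
```

```text
tcp_pos: [0.5109, -0.0483, 0.0289]
force: [-1.0, -1.1, -0.6]
grip_force: 0.6
scene 46 [[0.495, 0.074, 0.091], [0.517, 0.084, 0.126]]
tcp [ 0.5109 -0.0483  0.0289] F [-0.9 -1.4  0.3] 16.7333
```

```bash
python3 -m pendant '[[[0,0.02,0],0,0],[[0,0.01,0],0,0],[[0,0,0],0,0]]' | grep -E 'pos|force'
python3 -c "from h import *;flag('g1')"
```

```text
tcp_pos: [0.5109, -0.048, 0.0289]
force: [-0.4, -1.8, -0.4]
grip_force: 0.6
scene 52 [[0.494, 0.076, 0.09], [0.515, 0.085, 0.126]]
tcp [ 0.5109 -0.048   0.0289] F [ 0.2 -0.9  0.4] 17.0333
```

Still rising slightly, with low force. I'll take a few more tenths until contact shows.

```bash
python3 -m pendant '[[[0,0.02,0],0,0],[[0,0.02,0],0,0],[[0,0,0],0,0]]' | grep -E 'pos|force'
python3 -c "from h import *;flag('g2')"
```

```text
tcp_pos: [0.5109, -0.0477, 0.0289]
force: [0.3, -2.8, -0.1]
grip_force: 1.6
scene 58 [[0.493, 0.077, 0.091], [0.515, 0.086, 0.127]]
tcp [ 0.5109 -0.0477  0.0289] F [-1.1 -3.   0.1] 17.3333
```

```bash
python3 -m pendant '[[[0,0.02,0],0,0],[[0,0,0],0,0]]' | grep -E 'pos|force'
python3 -c "from h import *;flag('g3')"
```

```text
tcp_pos: [0.5109, -0.0476, 0.0289]
force: [-0.9, -5.8, -0.9]
grip_force: 2.9
scene 59 [[0.493, 0.079, 0.09], [0.515, 0.087, 0.126]]
tcp [ 0.5109 -0.0476  0.0289] F [ 0.7 -6.   0.5] 17.55
```

The force rises to 6 N while the position stalls, so the vial is home. Back off and lift clear.

```bash
python3 -m pendant '[[[0,-0.1,0],0,0],[[0,-0.5,0],0,0],[[0,-1,0],0,0],[[0,-1,0],0,0],[[0,0,-1],0,0]]' | grep -E 'pos|force'
python3 -m pendant '[[[0,0,-3],0,0],[[0,0,-3],0,0],[[0,0,-3],0,0],[[0,0,-3],0,0],[[0,0,0],0,0]]' | grep -E 'pos|force'
python3 -c "from h import *;flag('g4');look('w10')"
```

```text
tcp_pos: [0.5118, -0.0751, 0.038]
force: [-0.8, -0.1, -1.0]
grip_force: 0.0
tcp_pos: [0.515, -0.0743, 0.1647]
force: [2.1, 0.3, 1.0]
grip_force: 0.0
scene 57 [[0.493, 0.078, 0.091], [0.513, 0.085, 0.126]]
tcp [ 0.5142 -0.0741  0.1624] F [ 0.6  0.1 -1. ] 18.4333
vial top y [-0.034   0.0136] n 820 z 0.056
flag n 29 [0.492 0.075 0.112] [0.513 0.082 0.125]
tcp [ 0.5131 -0.0738  0.1606] F [ 0.3 -1.   0.3] 18.4833
```

View pics/w10.png

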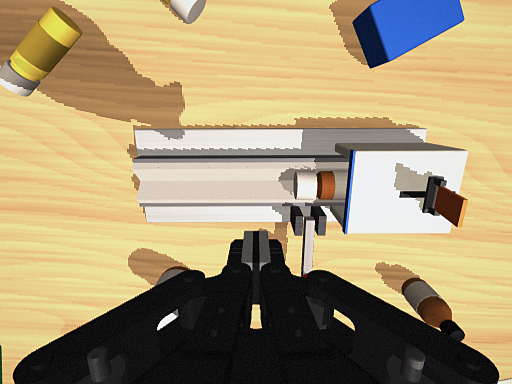

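The vial is in the reader with its cap at (305,185), the flag stands upright at (450,205), the bolt is out at (308,240) and the gripper is clear.

```bash
python3 -m pendant '[[[0,0,0],0,0],[[0,0,0],0,0],[[0,0,0],0,0]]' | grep force; python3 -c "from workcell import arm;print(arm.close_job())"
```

```text
force: [0.2, -0.1, -0.3]
grip_force: 0.0
the job is handed in; nothing more can be done
None
```

The job is handed in: the bolt is drawn about 53–55 mm, the vial sits home against the stop with the flag upright (peak push about 6 N), and I saw no movement of the jar, dropper or carton; the hand-in returned no verdict.

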